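Shut and lock the desk power box with its quarter-turn stud

TASK

The cover of the grey power box on the classroom desk has been left ajar. Swing the cover shut, then push the winged stud in and turn it a quarter turn clockwise so that it catches and locks the cover, and let go. Turn it lightly to feel for where it drops in rather than forcing it, and do not disturb the things around the box.

Things in the scene. Friction and masses are not known exactly. Their poses are not given: they have to be found in the camera images.
- power_box: Grey steel box screwed to the desk, 200 mm (its x, front to back) x 220 mm (its y) x 70 mm high, with an aluminium cover. Origin: centre of its underside, on the desk. Its front (-x) faces the robot; the cover is hinged along the rear (+x) top edge. Yaw varies by up to 17 degrees.
- cover (a joint): Opening angle of the cover (rad): 0 is shut, on a firm stop; positive is open, front edge raised. Starts at 0.3 to 0.6. The stiff hinge holds it at any angle; pushing it down near the front edge takes a few N. The cover is a plain plate 200 x 220 x 4 mm; shut, its top face is 74 mm above the desk.
- cover_hinge (a point): Point on the hinge axis, at the middle of the rear edge of the cover, 70 mm above the desk; the hinge axis is the y axis of the box.
- cover_edge (a point): Bare spot on the cover's top face to push it shut: 170 mm from the hinge, 75 mm to the +y side of the stud, 30 mm from the front edge. Moves with the cover.
- stud: Captive quarter-turn steel stud: wing 32 mm long (its x), 10 thick (its y), 24 high, underside 20 mm above the cover while out, on a 12 mm neck. Origin on its turning axis (z), at the cover's top face while out; sinks as pushed. Starts with the wing's x 0.5 rad clockwise to 0.1 anticlockwise of the box's x; while out it turns easily both ways. To lock: push in, turn CLOCKWISE from above.
- stud_grip (a point): Point on the stud's axis to put between the finger pads (TCP): 40 mm above the cover's top face while the stud is out, 4 mm below the top of the wing. The stud's axis is 175 mm in front of the hinge, midway across the cover.
- stud_pin (a point): Centre of the stud's hidden cross pin (26 mm long along the wing's x), 12 mm under the stud's origin. Below is a fixed round receptacle under a rubber skin. Its slot cannot be seen: it lies 0.3 to 1.3 rad ANTIclockwise (from above) of the box's x. The pin is blocked after 2 mm of push, unless the wing is within about 0.1 rad of the slot; then it passes. Keep its contact under 40 N.
- slot (a point): Centre of the receptacle's slot on the stud's axis, 58 mm above the desk; axes as the box's, so it does not tell the slot's direction. To find that, press lightly (8 to 12 N) and turn slowly until the resistance gives way, then press on to 12 mm. From there it turns clockwise only, to a stop a little past 90 degrees from the slot; on the way it may be regripped.
- stud_push (a joint): How far the stud is in (m): 0 out, 0.002 pin on the receptacle, from 0.011 the pin is under it and can turn, 0.014 end. Spring: 3 N plus 0.4 N per mm, outward. At 90 degrees clockwise from the slot, +-0.1 rad, the pin faces a notch; let go there (do not pull it up) it rises to 0.0085 and is locked. Let go in the slot's direction it springs out; in between it stays at 0.011, not locked.
- coin_tray: Bystander: open wooden tray with eight compartments, 200 x 300 x 35 mm, loose, to the left. Origin: centre of its underside.
- carton: Bystander: low yellow carton 90 x 140 x 51 mm, loose, to the right. Origin: centre of its underside.
- sanitizer: Bystander: clear bottle 60 mm across, 150 mm tall, loose, at the far right. Origin: centre of its underside.

How it is judged:
By the outcome, as a careful person would: the job done as asked, in the order asked, and still so for the second after the job is handed in, with the robot touching nothing.
It also fails if it takes over 72 s, if anything falls off the work surface, if the arm or the gripper's body presses on something with over 40 N, if the wrist force passes 120 N, or if a joint passes its speed limit or range.

ROBOT

A 6-joint arm with a two-finger parallel gripper is mounted at the origin on the work surface. World frame = base frame: x ahead of the robot, y to its left, z up, the work surface at z = 0. Lengths are in m, angles in degrees, forces in N, time in s.
With the tool pointing down it reaches from about 0.375 to 0.975 m from the base axis. Payload 3.8 kg.
Tool frame: the origin (TCP) lies between the finger pads, 19 mm behind the fingertips; this is the grasp point; z points along the fingers, y is the line along which they close (so a half turn about z gives the same grasp; the last joint's range is limited). The gripper opens to 85 mm and grips with 20 to 120 N. Pads are 22 mm wide; open, the fingers measure 114 mm over their backs; the gripper's body (76 mm by 85 mm) begins 54 mm behind the grasp point. The pads swing forward as they close: fully open they stand 13 mm farther back than shut.
Start: joints at [-72.932, 15.12, 91.902, -0, 72.978, -2.114], TCP at [0.222, -0.638, 0.25] pointing down, gripper open.
Joint ranges: [-150.88, 150.88], [-54.13, 125.18], [17.81, 147.31], [-75.09, 255.09], [0, 152.58], [-146.25, 146.25]. Speed limits (degrees/s): [147.25, 147.25, 180, 180, 180, 180].

INTERFACE

Orientations are given as a 3x3 rotation matrix whose columns are the frame's x, y, z axes.
In Python, from rig import robot gives the robot as it stands.
- The arm moves only by the shell command python3 -m handwheel 'ROWS' [FORCE]. ROWS is a JSON object whose one key "targets" holds a list of rows, each a list of 3 entries, a list of its own where there are three numbers: the finger opening in mm, from 0 to 85.4, then the shift along the world's x, y, z in units of 30 mm (1.0 is 30 mm), then the turn, a rotation vector about the world's x, y, z in units of 10 degrees (1.0 is 10 degrees). In form: {"targets": [[hand, [dx, dy, dz], [ax, ay, az]], ...]}. A call has exactly 5 rows; each row shifts and turns the commanded pose from where the row before left it; what a row does not reach is not made up. A row lasts 1/8 s, in which the tool goes at most 62.5 mm and 10.7 degrees, less where a joint would pass 70% of its speed; a pose out of reach is approached as far as the arm can. A call is refused whole if a number of a shift passes 1 or a number of a turn 1, either way. A call with a gripper value outside its range is refused whole. The fingers move at their own pace and stop on an object; FORCE is the grip in N (left out, the last holds). Time passes only in rows, so rows that do not move let the fingers close, or fill a call up. It gives the time, the measured TCP pose, the force, the opening and the grip force at its end, in the units of the state.
- robot.get_obs(): the state, without advancing time (a new reading comes with each control period).
- robot.grab_frame(name): name is "side" or "top"; returns the picture (480x640x3 uint8, red, green, blue); there is no depth.
- robot.calibration(name): a dict with "intrinsics" (3x3 intrinsics, pixels), "extrinsics" (4x4, takes a point from camera to world coordinates). Camera axes: x right, y down, z forward; pixel columns grow to the right and rows downward; lengths in m; the calibration is good to about 2 mm. A picture is of the moment at which its call begins. calibration takes no time and is no camera call.
- robot.finish_job(): hands the job in; it is judged then, once.
The state is a dict: "time_s": time; "joint_positions": joint angles; "joint_vel": joint speeds; "joint_torque": joint torques, N m; "eef_pos": TCP position; "orientation": TCP orientation; "ft_force": force on the tool from outside, world axes, zero at the start; "ft_torque": the same for the moment, N m; "finger_gap": finger opening in m; "grip_force": force on a finger pad.
Only numpy, scipy, OpenCV 4.12 (cv2) and the standard library are available. Lean on these libraries where they do the work, as an engineer would, in place of code of your own. Each camera call takes 0.05 s, during which the arm holds its last target. There are 200 camera calls.

## Working session

There is one attempt and no reset: what is moved stays moved. The work goes in short steps, Python scripts to look and compute and a shell command to move; the robot and the scene stay as the last step left them, time stands still between calls to the robot, and variables do not carry over. Pictures are saved under pics/ and viewed, at most 10 in all, crops included, and the job is handed in when it is done.

```bash
mkdir -p pics
cat > h.py <<'E'
import numpy as np,cv2
from rig import robot
def snap(n,f):
    im=robot.grab_frame(n); cv2.imwrite('pics/'+f,im[:,:,::-1]); return im
def ray(n,u,v):
    c=robot.calibration(n);K=np.array(c['intrinsics']);T=np.array(c['extrinsics'])
    d=T[:3,:3]@np.linalg.solve(K,[u,v,1.]);return T[:3,3],d/np.linalg.norm(d)
def plane(n,u,v,z):
    o,d=ray(n,u,v);return o+d*(z-o[2])/d[2]
def proj(n,p):
    c=robot.calibration(n);K=np.array(c['intrinsics']);T=np.array(c['extrinsics'])
    q=K@(T[:3,:3].T@(np.array(p)-T[:3,3]));return q[:2]/q[2]
def tri(a,b):
    o1,d1=ray('top',*a);o2,d2=ray('side',*b)
    t=np.linalg.lstsq(np.c_[d1,-d2],o2-o1,rcond=None)[0]
    p,q=o1+t[0]*d1,o2+t[1]*d2;return (p+q)/2,np.linalg.norm(p-q)
E
python3 - <<'E'
from h import *
snap('top','t0.png');snap('side','s0.png')
for n in('top','side'):
    c=robot.calibration(n);print(np.round(c['intrinsics'],1).tolist(),np.round(c['extrinsics'],3).tolist())
print(robot.get_obs())
E
```

```text
[[577.7, 0.0, 317.5], [0.0, 577.7, 245.8], [0.0, 0.0, 1.0]] [[-0.011, -0.988, 0.153, 0.406], [-1.0, 0.011, -0.004, 0.033], [0.003, -0.153, -0.988, 1.349], [0.0, 0.0, 0.0, 1.0]]
[[537.4, 0.0, 314.2], [0.0, 537.4, 237.8], [0.0, 0.0, 1.0]] [[-0.921, -0.207, 0.329, 0.231], [-0.389, 0.494, -0.778, 0.901], [-0.001, -0.845, -0.535, 0.691], [0.0, 0.0, 0.0, 1.0]]
{'time_s': 0.1, 'joint_positions': array([-7.29297849e+01,  1.51662644e+01,  9.19740307e+01,  5.64799261e-04,
        7.29791323e+01, -2.11518353e+00]), 'joint_vel': array([-0.08202226, -0.18469659, -0.21986577, -0.06003748, -0.0636844 ,
        0.01476491]), 'joint_torque': array([-3.54258573e-04, -5.16704392e+01, -3.68591523e+01, -9.04115200e-05,
        6.24118824e-03, -6.96197003e-05]), 'eef_pos': array([ 0.2216262 , -0.63690584,  0.24876411]), 'orientation': array([[ 9.44461126e-01,  3.28622607e-01, -6.02851359e-04],
       [ 3.28623149e-01, -9.44459022e-01,  1.99534028e-03],
       [ 8.63455212e-05, -2.08263224e-03, -9.99997828e-01]]), 'ft_force': array([ 0.222642  , -0.13272732,  0.05457524]), 'ft_torque': array([ 0.0365523 ,  0.02820364, -0.02737571]), 'grip_force': 0.0, 'finger_gap': 0.08567052718468336}
```

View pics/t0.png

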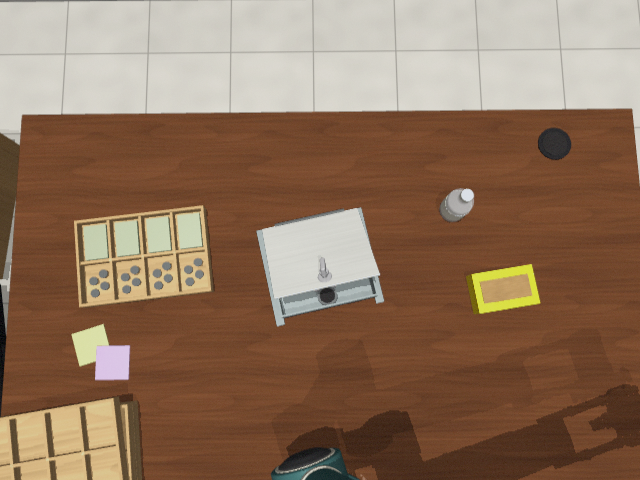

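View pics/s0.png

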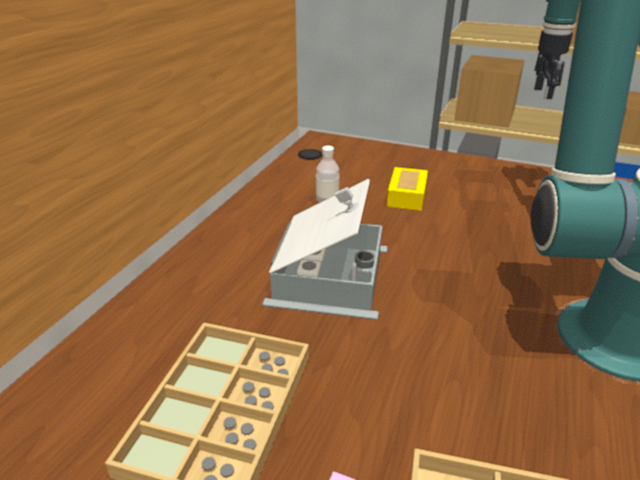

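The top view shows the box at about (320,262), with the cover ajar, the stud at (323,268) and the black receptacle at (327,296). The tray is on the left; the carton (505,288) and the bottle (458,204) are on the right. In the side view the cover's corners are near (274,268), (357,240) and (368,181). I'll enlarge both views to get precise pixels.

Run:
```python
import cv2,numpy as np
a=cv2.resize(cv2.imread('pics/t0.png')[195:335,245:395],None,fx=4,fy=4,interpolation=cv2.INTER_CUBIC)
cv2.imwrite('pics/t0c.png',a)
b=cv2.resize(cv2.imread('pics/s0.png')[170:320,255:395],None,fx=4,fy=4,interpolation=cv2.INTER_CUBIC)
cv2.imwrite('pics/s0c.png',b)
```

```text
(no output)
```

View pics/t0c.png

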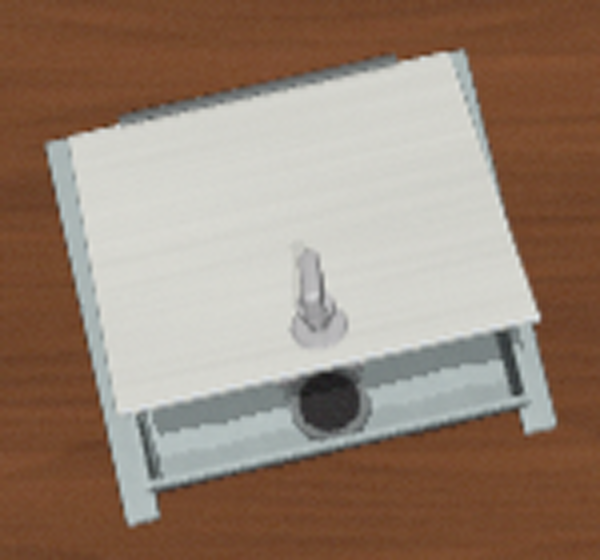

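View pics/s0c.png

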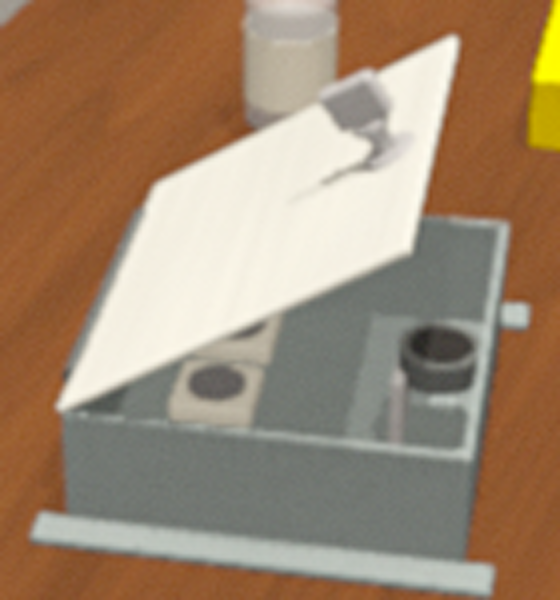

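```bash
cat > m.py <<'E'
from h import *
T=lambda u,v:(245+(u+.5)/4-.5,195+(v+.5)/4-.5)
S=lambda u,v:(255+(u+.5)/4-.5,170+(v+.5)/4-.5)
C=dict(RL=((68,138),(62,408)),RR=((452,52),(155,185)),FL=((118,412),(413,250)),FR=((540,318),(458,36)),rec=((331,402),(438,343)),boxFL=((152,488),(472,455)))
P={}
for k,(a,b) in C.items():
    P[k],e=tri(T(*a),S(*b));print(k,P[k].round(4),round(e,4))
n=lambda a,b:np.linalg.norm(P[a]-P[b])
print('sizes',n('RL','RR'),n('FL','FR'),n('RL','FL'),n('RR','FR'))
yax=(P['RL']-P['RR']+P['FL']-P['FR'])/2
yaw=np.arctan2(-yax[0],yax[1])
print('yaw',np.degrees(yaw))
ex=np.array([np.cos(yaw),np.sin(yaw),0]);ey=np.array([-ex[1],ex[0],0])
m=(P['FL']+P['FR'])/2-(P['RL']+P['RR'])/2
th=np.arctan2(m[2],-m@ex);print('open',th)
H=(P['RL']+P['RR'])/2;print('rear mid',H, 'from rec',P['rec']+.175*ex)
E
python3 m.py
```

```text
RL [0.6416 0.1522 0.0746] 0.0016
RR [ 0.69   -0.0637  0.0738] 0.0008
FL [0.4798 0.1161 0.1835] 0.004
FR [ 0.5263 -0.0971  0.1844] 0.0012
rec [0.4949 0.0071 0.0602] 0.0018
boxFL [0.4469 0.106  0.0707] 0.0007
sizes 0.22126511347935937 0.218234950129137 0.1983973988192051 0.20038333011768455
yaw 12.455984081488847
open 0.5830028000702816
rear mid [0.66580466 0.04425144 0.07419651] from rec [0.66578229 0.04483081 0.06017699]
```

Everything agrees: the cover measures 221 × 199 mm, the yaw is 12.5° and the opening is 0.58 rad. The hinge is at about (0.6645, 0.044) and the stud axis about (0.4935, 0.0065). Next I move over the cover's push spot with the fingers shut.

```bash
python3 -m handwheel '{"targets": [[0,[0.38,0.96,0.7],[0,0,0]],[0,[0.38,0.96,0],[0,0,0]],[0,[0.38,0.96,0],[0,0,0]],[0,[0.38,0.96,0],[0,0,0]],[0,[0.38,0.96,0],[0,0,0]]]}' 40
python3 -m handwheel '{"targets": [[0,[0.38,0.96,0],[0,0,0]],[0,[0.38,0.96,0],[0,0,0]],[0,[0.38,0.96,0],[0,0,0]],[0,[0.38,0.96,0],[0,0,0]],[0,[0.38,0.96,0],[0,0,0]]]}'
python3 -m handwheel '{"targets": [[0,[0.38,0.96,0],[0,0,0]],[0,[0.38,0.96,0],[0,0,0]],[0,[0.38,0.96,0],[0,0,0]],[0,[0.38,0.96,0],[0,0,0]],[0,[0.38,0.96,0],[0,0,0]]]}'
python3 -m handwheel '{"targets": [[0,[0.38,0.96,0],[0,0,0]],[0,[0.38,0.96,0],[0,0,0]],[0,[0.38,0.96,0],[0,0,0]],[0,[0.38,0.96,0],[0,0,0]],[0,[0.38,0.96,0],[0,0,0]]]}'
python3 -m handwheel '{"targets": [[0,[0.38,0.96,0],[0,0,0]],[0,[0.38,0.96,0],[0,0,0]],[0,[0.38,0.96,0],[0,0,0]],[0,[0.38,0.96,0],[0,0,0]],[0,[0,0,0],[0,0,0]]]}'
python3 - <<'E'
import numpy as np
H=np.array([.6645,.0443,.07]);ex=np.array([.9765,.2157,0]);ey=np.array([-.2157,.9765,0]);z=np.array([0,0,1])
for t in np.r_[.62,.58:-.01:-.0725]:
    p=H+ey*.075+ex*(-.17*np.cos(t)+.004*np.sin(t))+z*(.17*np.sin(t)+.004*np.cos(t)+.019)
    print(round(t,3),p.round(4))
E
```

```text
time_s: 0.72
eef_pos: [0.2789, -0.4922, 0.2704]
orientation: [[0.945, 0.328, -0.0], [0.328, -0.945, 0.001], [-0.0, -0.001, -1.0]]
ft_force: [0.9, -0.0, -0.1]
finger_gap: -0.0002
grip_force: 0.0
time_s: 1.35
eef_pos: [0.3358, -0.3483, 0.2705]
orientation: [[0.945, 0.328, -0.001], [0.328, -0.945, 0.001], [-0.0, -0.001, -1.0]]
ft_force: [-0.1, -0.2, -0.0]
finger_gap: -0.0
grip_force: 0.0
time_s: 1.98
eef_pos: [0.3927, -0.2044, 0.2705]
orientation: [[0.945, 0.328, -0.001], [0.328, -0.945, 0.0], [-0.0, -0.001, -1.0]]
ft_force: [0.2, 0.8, -0.4]
finger_gap: 0.0002
grip_force: 0.0
time_s: 2.6
eef_pos: [0.4497, -0.0605, 0.2706]
orientation: [[0.944, 0.329, -0.001], [0.329, -0.944, 0.0], [-0.001, -0.0, -1.0]]
ft_force: [0.2, 0.3, 0.5]
finger_gap: 0.0001
grip_force: 0.0
time_s: 3.22
eef_pos: [0.4955, 0.0552, 0.2705]
orientation: [[0.944, 0.331, -0.001], [0.331, -0.944, 0.0], [-0.001, -0.001, -1.0]]
ft_force: [-0.8, -0.6, 0.4]
finger_gap: -0.0001
grip_force: 0.0
0.62 [0.5155 0.0882 0.191 ]
0.58 [0.5116 0.0873 0.1855]
0.507 [0.5051 0.0859 0.1751]
0.435 [0.4994 0.0846 0.1643]
0.362 [0.4945 0.0836 0.153 ]
0.29 [0.4904 0.0826 0.1414]
0.217 [0.4871 0.0819 0.1296]
0.145 [0.4846 0.0814 0.1175]
0.072 [0.483  0.081  0.1053]
-0.0 [0.4823 0.0809 0.093 ]
```

```bash
python3 -m handwheel '{"targets": [[0,[0.27,0.5,-0.7],[0,0,0]],[0,[0.27,0.57,-0.8],[0,0,0]],[0,[0,0,-0.5],[0,0,0]],[0,[0,0,-0.4],[0,0,0]],[0,[0,0,-0.1],[0,0,0]]]}'
python3 -m handwheel '{"targets": [[0,[-0.05,-0.01,-0.15],[0,0,0]],[0,[-0.11,-0.02,-0.18],[0,0,0]],[0,[-0.11,-0.02,-0.18],[0,0,0]],[0,[-0.1,-0.02,-0.18],[0,0,0]],[0,[-0.1,-0.02,-0.18],[0,0,0]]]}'
```

```text
time_s: 3.85
eef_pos: [0.5108, 0.0849, 0.1951]
orientation: [[0.945, 0.328, -0.002], [0.328, -0.945, -0.0], [-0.002, -0.0, -1.0]]
ft_force: [0.2, 0.0, -0.2]
finger_gap: 0.0001
grip_force: 0.0
time_s: 4.47
eef_pos: [0.4974, 0.0831, 0.1696]
orientation: [[0.944, 0.329, 0.001], [0.329, -0.944, 0.0], [0.001, 0.0, -1.0]]
ft_force: [0.6, -0.4, 0.1]
finger_gap: 0.0003
grip_force: 0.6
```

```bash
python3 -m handwheel '{"targets": [[0,[-0.08,-0.02,-0.2],[0,0,0]],[0,[-0.08,-0.02,-0.2],[0,0,0]],[0,[-0.07,-0.02,-0.2],[0,0,0]],[0,[-0.07,-0.02,-0.2],[0,0,0]],[0,[-0.06,-0.01,-0.2],[0,0,0]]]}'
python3 -c "
from h import *
im=snap('side','s1.png');cv2.imwrite('pics/s1c.png',cv2.resize(im[130:330,230:430,::-1],None,fx=3,fy=3))"
```

```text
time_s: 5.1
eef_pos: [0.4864, 0.0804, 0.1394]
orientation: [[0.944, 0.329, -0.0], [0.329, -0.944, 0.0], [-0.0, -0.0, -1.0]]
ft_force: [-0.4, 0.5, 0.3]
finger_gap: 0.0001
grip_force: 0.5
```

View pics/s1c.png

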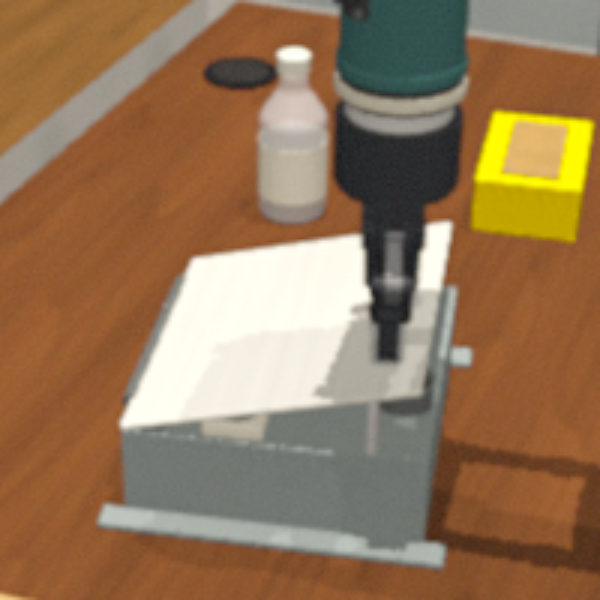

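The fingertip at crop (387,355) is pushing the cover down, about 0.27 rad remains, and nothing else is touched. I carry on to the stop.

```bash
python3 -m handwheel '{"targets": [[0,[-0.05,-0.01,-0.2],[0,0,0]],[0,[-0.04,-0.01,-0.2],[0,0,0]],[0,[-0.03,-0.01,-0.2],[0,0,0]],[0,[-0.02,-0.01,-0.2],[0,0,0]],[0,[-0.01,0,-0.2],[0,0,0]]]}'
python3 -m handwheel '{"targets": [[0,[-0.01,0,-0.15],[0,0,0]],[0,[0,0,-0.15],[0,0,0]],[0,[0,0,-0.12],[0,0,0]],[0,[0,0,-0.1],[0,0,0]],[0,[0,0,-0.07],[0,0,0]]]}'
python3 -m handwheel '{"targets": [[0,[0,0,-0.05],[0,0,0]],[0,[0,0,-0.05],[0,0,0]],[0,[0,0,-0.03],[0,0,0]],[0,[0,0,0],[0,0,0]],[0,[0,0,0],[0,0,0]]]}'
```

```text
time_s: 5.78
eef_pos: [0.4821, 0.0791, 0.1094]
orientation: [[0.944, 0.329, -0.0], [0.329, -0.944, -0.0], [-0.0, 0.0, -1.0]]
ft_force: [0.2, -0.8, 1.1]
finger_gap: -0.0
grip_force: 0.5
time_s: 6.4
eef_pos: [0.4819, 0.0792, 0.0926]
orientation: [[0.944, 0.329, -0.0], [0.329, -0.944, -0.0], [-0.0, -0.0, -1.0]]
ft_force: [-6.2, -0.9, 15.6]
finger_gap: -0.0
grip_force: 7.8
time_s: 7.02
eef_pos: [0.482, 0.0792, 0.0924]
orientation: [[0.944, 0.329, -0.001], [0.329, -0.944, -0.0], [-0.001, -0.0, -1.0]]
ft_force: [-14.5, -1.8, 31.5]
finger_gap: -0.0001
grip_force: 15.6
```

The cover is on its stop: tip z 0.073, with the force rising to 31 N. I lift, open the fingers and move aside to view the stud.

```bash
python3 -m handwheel '{"targets": [[0,[0.1,0,1],[0,0,0]],[0,[0,0,1],[0,0,0]],[85,[0,0.4,1],[0,0,0]],[85,[0,1,1],[0,0,0]],[85,[0,1,0.3],[0,0,0]]]}'
python3 -m handwheel '{"targets": [[85,[0,1,0],[0,0,0]],[85,[0,1,0],[0,0,0]],[85,[0,1,0],[0,0,0]],[85,[0,1,0],[0,0,0]],[85,[0,0.2,0],[0,0,0]]]}'
python3 -c "
from h import *
im=snap('top','t2.png');s=snap('side','s2.png')
a=cv2.resize(im[215:335,245:395,::-1],None,fx=4,fy=4,interpolation=cv2.INTER_CUBIC)
b=cv2.resize(s[190:320,255:395,::-1],None,fx=4,fy=4,interpolation=cv2.INTER_CUBIC)
cv2.imwrite('pics/t2c.png',a);cv2.imwrite('pics/s2c.png',b)"
```

```text
time_s: 7.65
eef_pos: [0.4866, 0.1522, 0.2201]
orientation: [[0.945, 0.328, 0.005], [0.328, -0.945, 0.001], [0.005, 0.0, -1.0]]
ft_force: [0.1, 1.0, -0.3]
finger_gap: 0.0546
grip_force: 0.0
time_s: 8.28
eef_pos: [0.4849, 0.2787, 0.2172]
orientation: [[0.944, 0.331, 0.0], [0.331, -0.944, 0.0], [0.0, -0.0, -1.0]]
ft_force: [0.1, 0.5, -0.5]
finger_gap: 0.0851
grip_force: 0.0
```

View pics/t2c.png

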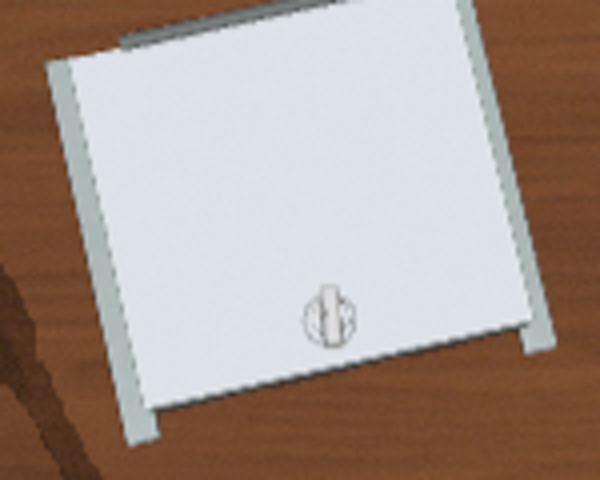

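View pics/s2c.png

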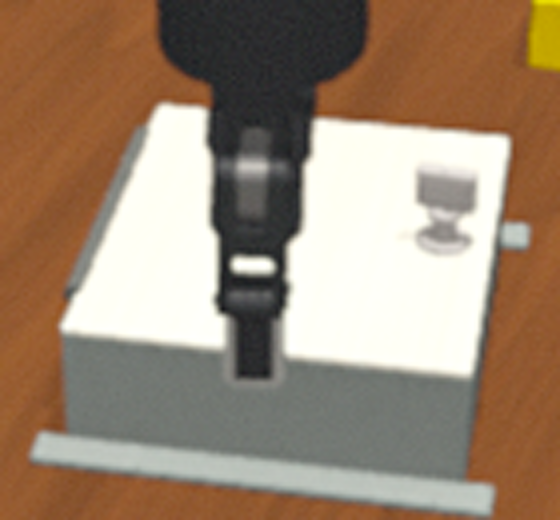

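The cover lies flat and shut. In the top crop the wing runs from (330,286) to (332,346), centred on the collar at (330,320), so it is nearly along world x.

Run:
```python
from h import *
T=lambda u,v:(245+(u+.5)/4-.5,215+(v+.5)/4-.5)
S=lambda u,v:(255+(u+.5)/4-.5,190+(v+.5)/4-.5)
a=plane('top',*T(330,286),.118);b=plane('top',*T(332.5,346),.118)
print('wing',a,b,(a+b)/2,np.linalg.norm(a-b),np.degrees(np.arctan2(*(a-b)[1::-1])))
print('collar',plane('top',*T(330,320),.077))
print('wing tri',tri(T(331,316),S(447,172)))
F=[plane('top',*T(*p),.074) for p in((70,58),(148,408),(533,322))]
print(F)
fm=(F[1]+F[2])/2;d=F[1]-F[2];d/=np.linalg.norm(d);ex=np.array([d[1],-d[0],0]);print('stud from front edge',fm+ex*.025, np.degrees(np.arctan2(ex[1],ex[0])))
```

```text
wing [0.5092563  0.00831734 0.118     ] [0.47734237 0.00742744 0.118     ] [0.49329933 0.00787239 0.118     ] 0.031926334721812735 1.5972578684204835
collar [0.49399615 0.00774898 0.077     ]
wing tri (array([0.49348615, 0.00801896, 0.11695962]), np.float64(0.00029415602879133564))
[array([0.64250845, 0.15143284, 0.074     ]), array([0.44715968, 0.10803715, 0.074     ]), array([ 0.49187256, -0.1041667 ,  0.074     ])]
stud from front edge [0.49397897 0.00708972 0.074     ] 11.898581461296923
```

```bash
python3 -m handwheel '{"targets": [[45,[0.05,-0.9,0],[0,0,-0.3]],[45,[0.05,-1,0],[0,0,-0.3]],[45,[0.05,-1,0],[0,0,-0.3]],[45,[0.05,-1,0],[0,0,-0.3]],[45,[0.05,-1,0],[0,0,-0.3]]]}' 30
python3 -m handwheel '{"targets": [[45,[0.04,-1,0],[0,0,-0.26]],[45,[0,-1,-0.2],[0,0,0]],[45,[0,-1,-0.2],[0,0,0]],[45,[0,-1,-0.2],[0,0,0]],[45,[0,-0.13,0],[0,0,0]]]}'
```

```text
time_s: 9.0
eef_pos: [0.4921, 0.128, 0.2173]
orientation: [[0.998, 0.07, 0.0], [0.07, -0.998, -0.001], [0.0, 0.001, -1.0]]
ft_force: [-0.2, 0.2, -0.4]
finger_gap: 0.0449
grip_force: 0.0
time_s: 9.62
eef_pos: [0.4926, 0.004, 0.1987]
orientation: [[1.0, 0.024, -0.001], [0.024, -1.0, -0.0], [-0.001, 0.0, -1.0]]
ft_force: [-0.6, 0.4, -0.1]
finger_gap: 0.045
grip_force: 0.0
```

```bash
python3 -m handwheel '{"targets": [[45,[0.03,0.12,-0.6],[0,0,0]],[45,[0,0,-0.8],[0,0,0]],[45,[0,0,-0.8],[0,0,0]],[45,[0,0,-0.5],[0,0,0]],[45,[0,0,-0.12],[0,0,0]]]}'
python3 -m handwheel '{"targets": [[20,[0,0,0],[0,0,0]],[5,[0,0,0],[0,0,0]],[0,[0,0,0],[0,0,0]],[0,[0,0,0],[0,0,0]],[0,[0,0,0],[0,0,0]]]}' 30
python3 -c "
from h import *
o=robot.get_obs();print(o['ft_torque'],o['joint_positions'].round(1))"
```

```text
time_s: 10.25
eef_pos: [0.4934, 0.0106, 0.1131]
orientation: [[1.0, 0.028, -0.003], [0.028, -1.0, 0.0], [-0.003, -0.0, -1.0]]
ft_force: [-0.6, 0.8, 0.6]
finger_gap: 0.0449
grip_force: 0.0
time_s: 10.88
eef_pos: [0.4952, 0.0085, 0.1158]
orientation: [[1.0, 0.028, 0.002], [0.028, -1.0, -0.002], [0.002, 0.002, -1.0]]
ft_force: [0.3, -5.5, -0.1]
finger_gap: 0.009
grip_force: 32.3
[-0.76201809  0.11216229  0.06783285] [ -1.8   2.9 121.2  -0.2  55.8  86.7]
```

```bash
python3 -m handwheel '{"targets": [[0,[-0.03,-0.02,0],[0,0,0.3]],[0,[0,0,0],[0,0,0.3]],[0,[0,0,-0.03],[0,0,0.3]],[0,[0,0,-0.03],[0,0,0.3]],[0,[0,0,-0.03],[0,0,0.2]]]}' 50
python3 -m handwheel '{"targets": [[0,[0,0,-0.02],[0,0,0]],[0,[0,0,-0.02],[0,0,0]],[0,[0,0,-0.02],[0,0,0]],[0,[0,0,0],[0,0,0]],[0,[0,0,0],[0,0,0]]]}'
python3 -c "
from h import *
o=robot.get_obs();print(o['ft_force'],o['ft_torque'],o['eef_pos'])"
```

```text
time_s: 11.5
eef_pos: [0.4951, 0.0087, 0.1137]
orientation: [[0.963, 0.27, 0.003], [0.27, -0.963, -0.001], [0.003, 0.002, -1.0]]
ft_force: [-2.3, -2.5, 10.0]
finger_gap: 0.009
grip_force: 56.1
time_s: 12.12
eef_pos: [0.4952, 0.0087, 0.1136]
orientation: [[0.963, 0.269, 0.003], [0.269, -0.963, -0.001], [0.003, 0.002, -1.0]]
ft_force: [-5.1, -1.5, 17.2]
finger_gap: 0.0085
grip_force: 57.1
[-5.12639048 -1.49853089 17.15813169] [-0.42723335  1.02624058  0.02611606] [0.49520067 0.00872517 0.11361543]
```

The pin is blocked after about 2 mm, as expected. I ease off to about 11 N and turn slowly anticlockwise.

```bash
python3 -m handwheel '{"targets": [[0,[-0.02,0,0.03],[0,0,0.1]],[0,[0,0,0],[0,0,0.2]],[0,[0,0,0],[0,0,0.2]],[0,[0,0,0],[0,0,0.2]],[0,[0,0,0],[0,0,0.2]]]}'
python3 -m handwheel '{"targets": [[0,[0,0,0],[0,0,0.2]],[0,[0,0,0],[0,0,0.2]],[0,[0,0,0],[0,0,0.2]],[0,[0,0,0],[0,0,0.2]],[0,[0,0,0],[0,0,0.2]]]}'
python3 -c "
from h import *
o=robot.get_obs();print(o['ft_force'],o['ft_torque'],o['eef_pos'])"
```

```text
time_s: 12.75
eef_pos: [0.4949, 0.0089, 0.1137]
orientation: [[0.909, 0.417, 0.004], [0.417, -0.909, -0.001], [0.003, 0.002, -1.0]]
ft_force: [-1.9, -3.2, 9.9]
finger_gap: 0.0085
grip_force: 56.1
time_s: 13.38
eef_pos: [0.4948, 0.009, 0.1137]
orientation: [[0.823, 0.568, 0.004], [0.568, -0.823, -0.0], [0.003, 0.002, -1.0]]
ft_force: [-2.0, -1.8, 10.4]
finger_gap: 0.0088
grip_force: 56.1
[-1.97762508 -1.81504189 10.43561362] [-0.26121566  0.46841879 -0.0621162 ] [0.49479156 0.0090152  0.11366942]
```

Yaw is 34.6° and the pin is still blocked at 10 N, so I continue.

```bash
python3 -m handwheel '{"targets": [[0,[0,0,0],[0,0,0.2]],[0,[0,0,0],[0,0,0.2]],[0,[0,0,0],[0,0,0.2]],[0,[0,0,0],[0,0,0.2]],[0,[0,0,0],[0,0,0.2]]]}'
python3 -c "
from h import *
o=robot.get_obs();print(o['ft_force'],o['ft_torque'],o['eef_pos'])"
```

```text
time_s: 14.0
eef_pos: [0.4946, 0.0092, 0.1135]
orientation: [[0.712, 0.703, 0.003], [0.703, -0.712, -0.0], [0.002, 0.002, -1.0]]
ft_force: [-1.3, -0.7, 9.2]
finger_gap: 0.0093
grip_force: 56.1
[-1.2930277  -0.74452394  9.18573767] [-0.15502028  0.48619944 -0.08409531] [0.49461226 0.00915243 0.11351422]
```

```bash
python3 -m handwheel '{"targets": [[0,[0,0,0],[0,0,0.2]],[0,[0,0,0],[0,0,0.2]],[0,[0,0,0],[0,0,0.2]],[0,[0,0,0],[0,0,0.2]],[0,[0,0,0],[0,0,0.2]]]}'
python3 -c "
from h import *
o=robot.get_obs();print(o['ft_force'],o['ft_torque'],o['eef_pos'])"
```

```text
time_s: 14.62
eef_pos: [0.4943, 0.0092, 0.1122]
orientation: [[0.578, 0.816, 0.003], [0.816, -0.578, 0.0], [0.002, 0.003, -1.0]]
ft_force: [1.4, -1.3, 3.6]
finger_gap: 0.0089
grip_force: 55.2
[ 1.43654862 -1.26882913  3.645257  ] [-0.06980961 -0.17918493  0.0241524 ] [0.49430757 0.00924995 0.11222795]
```

It dropped in at a yaw of about 54°: z fell and the force dropped to the spring's alone. I press on to 12 mm.

```bash
python3 -m handwheel '{"targets": [[0,[0,0,-0.06],[0,0,0]],[0,[0,0,-0.08],[0,0,0]],[0,[0,0,-0.08],[0,0,0]],[0,[0,0,-0.08],[0,0,0]],[0,[0,0,0],[0,0,0]]]}'
python3 -c "
from h import *
o=robot.get_obs();print(o['ft_force'],o['ft_torque'],o['eef_pos'])"
```

```text
time_s: 15.25
eef_pos: [0.4943, 0.0093, 0.1028]
orientation: [[0.58, 0.815, 0.003], [0.815, -0.58, -0.0], [0.001, 0.002, -1.0]]
ft_force: [2.0, -0.3, 7.0]
finger_gap: 0.0087
grip_force: 55.8
[ 1.97946362 -0.30636614  6.9683017 ] [-0.12734726 -0.27819329 -0.01277935] [0.49433235 0.0092663  0.10282117]
```

```bash
python3 -m handwheel '{"targets": [[0,[0,0,0],[0,0,-0.2]],[0,[0,0,0],[0,0,-0.3]],[0,[0,0,0],[0,0,-0.3]],[0,[0,0,0],[0,0,-0.4]],[0,[0,0,0],[0,0,-0.4]]]}'
python3 -c "
from h import *
o=robot.get_obs();print(o['ft_force'],o['ft_torque'],o['eef_pos'])"
```

```text
time_s: 15.88
eef_pos: [0.4946, 0.0091, 0.1031]
orientation: [[0.783, 0.622, 0.003], [0.622, -0.783, -0.0], [0.002, 0.002, -1.0]]
ft_force: [2.0, -2.1, 5.8]
finger_gap: 0.0089
grip_force: 55.7
[ 1.97410125 -2.13090105  5.84988562] [-0.1736585  -0.33890819  0.01914118] [0.49460531 0.00907782 0.10308243]
```

```bash
python3 -m handwheel '{"targets": [[0,[0,0,-0.01],[0,0,-0.4]],[0,[0,0,0],[0,0,-0.4]],[0,[0,0,0],[0,0,-0.4]],[0,[0,0,0],[0,0,-0.4]],[0,[0,0,0],[0,0,-0.4]]]}'
python3 -m handwheel '{"targets": [[0,[0,0,0],[0,0,-0.4]],[0,[0,0,0],[0,0,-0.4]],[0,[0,0,0],[0,0,-0.4]],[0,[0,0,0],[0,0,-0.4]],[0,[0,0,0],[0,0,-0.4]]]}'
python3 -c "
from h import *
o=robot.get_obs();print(o['ft_force'],o['ft_torque'],o['eef_pos'],o['joint_positions'].round(1))"
```

```text
time_s: 16.5
eef_pos: [0.4949, 0.0088, 0.1029]
orientation: [[0.949, 0.317, 0.004], [0.317, -0.949, -0.001], [0.003, 0.002, -1.0]]
ft_force: [2.1, -2.3, 8.0]
finger_gap: 0.0085
grip_force: 55.7
time_s: 17.12
eef_pos: [0.495, 0.0084, 0.103]
orientation: [[1.0, -0.027, 0.004], [-0.027, -1.0, -0.002], [0.004, 0.002, -1.0]]
ft_force: [3.1, -4.9, 7.6]
finger_gap: 0.0087
grip_force: 55.7
[ 3.12706386 -4.8541971   7.57830718] [-0.67147315 -0.49305491  0.01227968] [0.49501764 0.00839706 0.10300073] [-1.900e+00  3.800e+00  1.218e+02 -1.000e-01  5.420e+01  8.970e+01]
```

```bash
python3 -m handwheel '{"targets": [[0,[0,0,0],[0,0,-0.4]],[0,[0,0,0],[0,0,-0.4]],[0,[0,0,0],[0,0,-0.4]],[0,[0,0,0],[0,0,-0.4]],[0,[0,0,0],[0,0,-0.4]]]}'
python3 -m handwheel '{"targets": [[0,[0,0,0],[0,0,-0.2]],[0,[0,0,0],[0,0,-0.2]],[0,[0,0,0],[0,0,-0.2]],[0,[0,0,0],[0,0,-0.2]],[0,[0,0,0],[0,0,-0.2]]]}'
python3 -c "
from h import *
o=robot.get_obs();print(o['ft_force'],o['ft_torque'],o['eef_pos'],o['joint_positions'].round(1))"
```

```text
time_s: 17.75
eef_pos: [0.495, 0.008, 0.103]
orientation: [[0.93, -0.367, 0.004], [-0.367, -0.93, -0.002], [0.005, 0.001, -1.0]]
ft_force: [3.7, -5.9, 7.4]
finger_gap: 0.0088
grip_force: 55.7
time_s: 18.38
eef_pos: [0.4949, 0.0078, 0.103]
orientation: [[0.853, -0.522, 0.004], [-0.522, -0.853, -0.003], [0.005, 0.0, -1.0]]
ft_force: [2.5, -7.4, 7.1]
finger_gap: 0.0089
grip_force: 55.7
[ 2.50033933 -7.36248596  7.09590627] [-1.06087949 -0.42699481  0.0139836 ] [0.49493463 0.00779323 0.10296053] [ -1.9   3.8 121.8  -0.2  54.2 119.7]
```

```bash
python3 -m handwheel '{"targets": [[0,[0,-0.02,0],[0,0,-0.15]],[0,[0,0,0],[0,0,-0.15]],[0,[0,0,0],[0,0,-0.1]],[0,[0,0,0],[0,0,0]],[0,[0,0,0],[0,0,0]]]}'
python3 -c "
from h import *
o=robot.get_obs();print(o['ft_force'],o['ft_torque'],o['eef_pos'])"
python3 -m handwheel '{"targets": [[0,[0,0,0],[0,0,-0.15]],[0,[0,0,0],[0,0,-0.15]],[0,[0,0,0],[0,0,0]],[0,[0,0,0],[0,0,0]],[0,[0,0,0],[0,0,0]]]}'
python3 -c "
from h import *
o=robot.get_obs();print(o['ft_force'],o['ft_torque'],o['eef_pos'])"
```

```text
time_s: 19.0
eef_pos: [0.4949, 0.0076, 0.103]
orientation: [[0.815, -0.579, 0.004], [-0.579, -0.815, -0.002], [0.004, -0.001, -1.0]]
ft_force: [2.6, -5.2, 7.0]
finger_gap: 0.0083
grip_force: 55.7
[ 2.59592829 -5.23169525  7.02889471] [-0.75417744 -0.49443114  0.010093  ] [0.49492303 0.0076254  0.10295791]
time_s: 19.62
eef_pos: [0.4949, 0.0076, 0.1029]
orientation: [[0.784, -0.621, 0.004], [-0.621, -0.784, -0.002], [0.004, -0.001, -1.0]]
ft_force: [2.3, -5.0, 8.5]
finger_gap: 0.0089
grip_force: 55.7
[ 2.25434807 -5.02400982  8.52207138] [-0.80792281 -0.55590863 -0.07158919] [0.49486063 0.00759452 0.10293521]
```

```bash
python3 -m handwheel '{"targets": [[0,[0,-0.01,0],[0,0,-0.15]],[0,[0,0,0],[0,0,-0.1]],[0,[0,0,0],[0,0,0]],[0,[0,0,0],[0,0,0]],[0,[0,0,0],[0,0,0]]]}'
python3 -c "
from h import *
o=robot.get_obs();print(o['ft_force'],o['ft_torque'],o['eef_pos'])"
```

```text
time_s: 20.25
eef_pos: [0.4948, 0.0075, 0.1029]
orientation: [[0.756, -0.655, 0.004], [-0.655, -0.756, -0.002], [0.004, -0.001, -1.0]]
ft_force: [1.9, -4.3, 7.6]
finger_gap: 0.0088
grip_force: 55.7
[ 1.89950321 -4.26986932  7.5918072 ] [-0.69223505 -0.49835963  0.00751577] [0.49482354 0.00749014 0.10290108]
```

```bash
python3 -m handwheel '{"targets": [[0,[0,0,0],[0,0,-0.15]],[0,[0,0,0],[0,0,-0.15]],[0,[0,0,0],[0,0,0]],[0,[0,0,0],[0,0,0]],[0,[0,0,0],[0,0,0]]]}'
python3 -c "
from h import *
o=robot.get_obs();print(o['ft_force'],o['ft_torque'],o['eef_pos'])"
```

```text
time_s: 20.88
eef_pos: [0.4948, 0.0074, 0.1029]
orientation: [[0.721, -0.693, 0.004], [-0.693, -0.721, -0.002], [0.004, -0.001, -1.0]]
ft_force: [2.0, -3.8, 7.7]
finger_gap: 0.009
grip_force: 55.8
[ 1.97039358 -3.78091971  7.65755313] [-0.71299921 -0.44070746  0.30584202] [0.49483039 0.00744544 0.10293289]
```

The stop is felt at a yaw of about −43° (0.3 N m). I back off about 6° to the middle of the notch, then let go.

```bash
python3 -m handwheel '{"targets": [[0,[0,-0.03,0],[0,0,0.15]],[0,[-0.02,0,0],[0,0,0.2]],[0,[0,0,0],[0,0,0.2]],[0,[0,0,0],[0,0,0.05]],[0,[0,0,0],[0,0,0]]]}'
python3 -c "
from h import *
o=robot.get_obs();print(o['ft_force'],o['ft_torque'],o['eef_pos'])"
```

```text
time_s: 21.5
eef_pos: [0.4948, 0.0074, 0.1032]
orientation: [[0.789, -0.615, 0.005], [-0.615, -0.789, -0.0], [0.004, -0.003, -1.0]]
ft_force: [3.0, -1.5, 6.5]
finger_gap: 0.0089
grip_force: 55.7
[ 2.97496571 -1.47996073  6.45635053] [-1.29856591e-01 -6.72762484e-01 -5.72093370e-04] [0.49478941 0.00738271 0.10317598]
```

```bash
python3 -m handwheel '{"targets": [[14,[0,0,0],[0,0,0]],[20,[0,0,0],[0,0,0]],[40,[0,0,0],[0,0,0]],[50,[0,0,0],[0,0,0]],[50,[0,0,0],[0,0,0]]]}' 20
python3 -m handwheel '{"targets": [[50,[0,0,0.5],[0,0,0]],[50,[0,0,1],[0,0,0]],[50,[0,0,1],[0,0,0]],[50,[0,0,1],[0,0,0]],[50,[0,0.5,0.5],[0,0,0]]]}'
python3 -m handwheel '{"targets": [[50,[0,1,0],[0,0,0.5]],[50,[0,1,0],[0,0,0.5]],[50,[0,1,0],[0,0,0.5]],[50,[0,1,0],[0,0,0.5]],[50,[0,1,0],[0,0,0]]]}'
python3 -m handwheel '{"targets": [[50,[0,1,0],[0,0,0]],[50,[0,1,0],[0,0,0]],[50,[0,1,0],[0,0,0]],[50,[0,0.5,0],[0,0,0]],[50,[0,0,0],[0,0,0]]]}'
python3 -c "
from h import *
im=snap('top','t3.png');s=snap('side','s3.png')
a=cv2.resize(im[255:325,280:370,::-1],None,fx=5,fy=5,interpolation=cv2.INTER_CUBIC)
b=cv2.resize(s[200:280,310:400,::-1],None,fx=5,fy=5,interpolation=cv2.INTER_CUBIC)
p=np.zeros((400,910,3),np.uint8);p[:350,:450]=a;p[:400,460:]=b
cv2.imwrite('pics/f3.png',cv2.resize(p,(800,352)))"
```

```text
time_s: 22.12
eef_pos: [0.4921, 0.0075, 0.1015]
orientation: [[0.789, -0.615, -0.001], [-0.615, -0.789, 0.0], [-0.001, 0.0, -1.0]]
ft_force: [0.1, 0.3, -0.1]
finger_gap: 0.05
grip_force: 0.0
time_s: 22.75
eef_pos: [0.4937, 0.0224, 0.2249]
orientation: [[0.788, -0.616, 0.004], [-0.616, -0.788, -0.0], [0.004, -0.003, -1.0]]
ft_force: [0.1, -0.1, 0.1]
finger_gap: 0.05
grip_force: 0.0
time_s: 23.38
eef_pos: [0.4917, 0.1743, 0.2217]
orientation: [[0.952, -0.307, -0.001], [-0.307, -0.952, 0.0], [-0.001, 0.0, -1.0]]
ft_force: [0.0, 0.4, -1.0]
finger_gap: 0.05
grip_force: 0.0
time_s: 24.0
eef_pos: [0.4919, 0.2784, 0.2216]
orientation: [[0.952, -0.306, -0.001], [-0.306, -0.952, -0.0], [-0.0, 0.001, -1.0]]
ft_force: [-0.8, -0.6, 0.2]
finger_gap: 0.0498
grip_force: 0.0
```

View pics/f3.png

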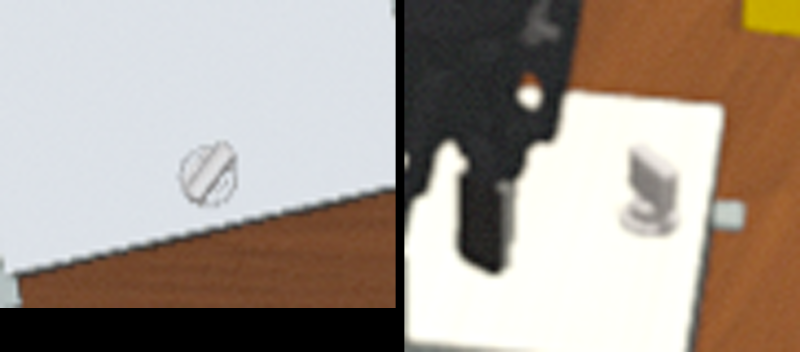

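The stud has sunk and the wing is now turned to about −38°. To tell 8.5 mm (locked) from 11 mm (not locked), I compare its height before and after.

Run:
```python
from h import *
r=lambda f,y,x:cv2.resize(cv2.imread(f)[y:y+32,x:x+32],None,fx=12,fy=12,interpolation=cv2.INTER_CUBIC)
p=np.hstack([r('pics/s2.png',225,350),r('pics/s3.png',225,350)])
cv2.imwrite('pics/cmp.png',p)
for h in(0,.0085,.011,.014):
  # wing top four corners, yaw -38, axis (.4942,.0077)
  q=[proj('side',np.array([.4942,.0077,.118-h])+[.016*sx*np.cos(a)-.005*sy*np.sin(a),.016*sx*np.sin(a)+.005*sy*np.cos(a),0]) for a in [np.radians(1.6 if h==0 else -38)] for sx,sy in((1,1),(1,-1),(-1,-1),(-1,1))]
  print(h,[(((x-350+.5)*12-.5+(384 if h else 0)).round(),((y-225+.5)*12-.5).round()) for x,y in q])
```

```text
0 [(np.float64(100.0), np.float64(87.0)), (np.float64(118.0), np.float64(58.0)), (np.float64(299.0), np.float64(94.0)), (np.float64(283.0), np.float64(123.0))]
0.0085 [(np.float64(505.0), np.float64(97.0)), (np.float64(553.0), np.float64(82.0)), (np.float64(659.0), np.float64(169.0)), (np.float64(610.0), np.float64(185.0))]
0.011 [(np.float64(504.0), np.float64(109.0)), (np.float64(553.0), np.float64(94.0)), (np.float64(658.0), np.float64(182.0)), (np.float64(609.0), np.float64(197.0))]
0.014 [(np.float64(503.0), np.float64(124.0)), (np.float64(552.0), np.float64(109.0)), (np.float64(657.0), np.float64(197.0)), (np.float64(608.0), np.float64(213.0))]
```

View pics/cmp.png

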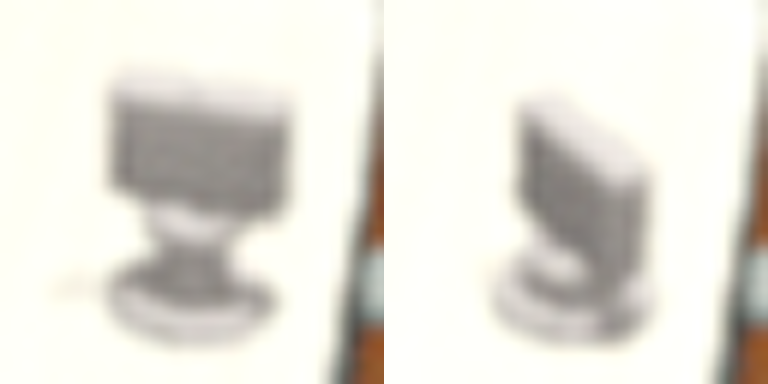

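By the predicted corners the wing is nearest the 8.5 mm height: right corner at 172 against 169 (locked) or 182 (not locked). To be sure, I touch the wing's top lightly with closed fingers. Contact near TCP z 0.128 would mean locked, 0.1255 not.

```bash
python3 -m handwheel '{"targets": [[0,[0.07,-1,0],[0,0,0]],[0,[0,-1,0],[0,0,0]],[0,[0,-1,0],[0,0,0]],[0,[0,-1,0],[0,0,0]],[0,[0,-1,0],[0,0,0]]]}'
python3 -m handwheel '{"targets": [[0,[0,-1,0],[0,0,0]],[0,[0,-1,0],[0,0,0]],[0,[0,-1,0],[0,0,0]],[0,[0,-1,-0.2],[0,0,0]],[0,[0,0,-0.5],[0,0,0]]]}'
python3 -m handwheel '{"targets": [[0,[0,0,-0.8],[0,0,0]],[0,[0,0,-0.8],[0,0,0]],[0,[0,0,-0.4],[0,0,0]],[0,[0,0,0],[0,0,0]],[0,[0,0,0],[0,0,0]]]}'
```

```text
time_s: 24.72
eef_pos: [0.4941, 0.1253, 0.2218]
orientation: [[0.951, -0.309, 0.0], [-0.309, -0.951, -0.0], [0.0, 0.0, -1.0]]
ft_force: [0.9, 0.1, 0.3]
finger_gap: -0.0002
grip_force: 0.0
time_s: 25.35
eef_pos: [0.4948, 0.005, 0.2013]
orientation: [[0.95, -0.312, 0.002], [-0.312, -0.95, -0.001], [0.002, -0.0, -1.0]]
ft_force: [0.3, 0.7, -0.4]
finger_gap: 0.0001
grip_force: 0.0
time_s: 25.98
eef_pos: [0.4951, 0.0076, 0.1416]
orientation: [[0.952, -0.308, 0.001], [-0.308, -0.952, 0.0], [0.001, -0.0, -1.0]]
ft_force: [-0.7, -0.4, -0.8]
finger_gap: 0.0
grip_force: 0.0
```

```bash
python3 -m handwheel '{"targets": [[0,[0,0,-0.15],[0,0,0]],[0,[0,0,-0.15],[0,0,0]],[0,[0,0,-0.1],[0,0,0]],[0,[0,0,0],[0,0,0]],[0,[0,0,0],[0,0,0]]]}'
python3 -m handwheel '{"targets": [[0,[0,0,-0.02],[0,0,0]],[0,[0,0,0],[0,0,0]],[0,[0,0,0],[0,0,0]],[0,[0,0,0],[0,0,0]],[0,[0,0,0],[0,0,0]]]}'
python3 -m handwheel '{"targets": [[0,[0,0,-0.02],[0,0,0]],[0,[0,0,0],[0,0,0]],[0,[0,0,0],[0,0,0]],[0,[0,0,0],[0,0,0]],[0,[0,0,0],[0,0,0]]]}'
```

```text
time_s: 26.6
eef_pos: [0.4945, 0.0075, 0.1288]
orientation: [[0.951, -0.308, -0.0], [-0.308, -0.951, 0.0], [-0.0, 0.0, -1.0]]
ft_force: [-1.3, 0.6, -0.5]
finger_gap: 0.0002
grip_force: 0.0
time_s: 27.22
eef_pos: [0.4946, 0.0074, 0.1283]
orientation: [[0.952, -0.308, 0.0], [-0.308, -0.952, -0.0], [0.0, -0.0, -1.0]]
ft_force: [-0.6, -0.4, 1.9]
finger_gap: 0.0002
grip_force: 0.8
time_s: 27.85
eef_pos: [0.4947, 0.0075, 0.1283]
orientation: [[0.951, -0.308, 0.0], [-0.308, -0.951, -0.0], [0.0, -0.0, -1.0]]
ft_force: [-0.6, -0.3, 5.9]
finger_gap: -0.0001
grip_force: 2.6
```

Contact came at z 0.1283, so the stud sits at 8.5 mm: locked. I withdraw and hand in.

```bash
python3 -m handwheel '{"targets": [[0,[0,0,0.5],[0,0,0]],[0,[0,0,1],[0,0,0]],[0,[0,0,1],[0,0,0]],[0,[0,0,0.5],[0,0,0]],[0,[0,0,0],[0,0,0]]]}'
python3 -c "
from h import *
print(robot.finish_job())"
```

```text
time_s: 28.48
eef_pos: [0.4954, 0.0075, 0.219]
orientation: [[0.952, -0.308, 0.003], [-0.308, -0.952, -0.0], [0.003, -0.001, -1.0]]
ft_force: [0.2, 0.2, 0.2]
finger_gap: -0.0002
grip_force: 0.0
the job is handed in; nothing more can be done
None
```

The cover is shut and the stud is locked: a light touch on its wing after release put it at the 8.5 mm locked height. I handed the job in at about 28.5 s with the arm clear, and saw nothing around the box disturbed.

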